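# Prop up the examination lamp and click its filter selector to the fourth filter

### The arm

A 6-joint arm with a two-finger parallel gripper is mounted at the origin on a cart in front of the work surface, level with it; the furniture and walls round the work are solid. World frame = base frame: x ahead of the robot, y to its left, z up, the work surface at z = 0. Lengths are in m, angles in rad, forces in N, time in s.
With the tool pointing down it reaches from about 0.25 to 0.775 m from the base axis. Payload 8.9 kg.
Tool frame: the origin (TCP) lies between the finger pads; the fingertips stand 11 mm ahead of it and the grasp point (between the pads) lies 8 mm behind it (arm.tip_extent is the distance from the TCP to the fingertips, in m); x points along the fingers, y is the direction in which the jaws open and shut, and the axes are right-handed (so a half turn about x gives the same grasp; the last joint's range is limited). The gripper opens to 85 mm and grips with 20 to 120 N. Pads are 22 mm wide; open, the fingers measure 114 mm over their backs; the gripper's body (76 mm by 85 mm) begins 54 mm behind the grasp point. The pads swing forward as they close: fully open they stand 13 mm farther back than shut.
Start: joints at [1.14, 0.291, -0.153, 1.127, 0, 1.431], TCP at [0.151, 0.503, 0.242] pointing down, gripper open.
Joint ranges: [-2.52, 2.52], [-0.91, 1.74], [-1.3, 1.37], [-1.96, 2.02], [-1.52, 1.47], [-3.14, 3.14]. Speed limits (rad/s): [2.22, 2.22, 2.79, 3.14, 3.14, 3.14].

### API

Orientations are given as a unit quaternion [w, x, y, z].
In Python, from plant import arm gives the robot as it stands. The module is installed in compiled form; this text tells all that it offers.
- The arm moves only by the tool jog_arm, never from a script. Its arguments are lists of equal length, an entry for each row: "offset": the shift along the tool's x, y, z in m, a list of three; "turn": the turn about the tool's x in rad. In form: {"offset": [[x, y, z], ...], "turn": [turn, ...]}. A call has exactly 5 rows; each row shifts and turns the pose as measured when the row begins, along the tool's axes as they then stand; what a row does not reach is not made up. A row lasts 1/10 s, in which the tool goes at most 50 mm and 8.59 degrees, less where a joint would pass 70% of its speed; a pose out of reach is approached as far as the arm can. A call with a gripper value outside its range is refused whole. "claw" is the opening in per cent of the stroke, from 0 (shut) to 100 (fully open), set as the call begins (left out, the last holds). The fingers move at their own pace and stop on an object; "grip_force" is the grip in N (left out, the last holds). Time passes only in rows, so rows that do not move let the fingers close, or fill a call up. It gives the time, the measured TCP pose, the force and the opening at its end, in the units of the state.
- arm.get_state(): the state, without advancing time (a new reading comes with each control period).
- arm.read_camera(name): name is "side" or "top"; returns a dict with "color" (480x640x3 uint8, blue, green, red), "z_map" (480x640 float32, m along the optical axis (not along the pixel's ray), 0 where there is no reading), "mtx" (3x3 intrinsics, pixels), "xyz" and "attitude" of the camera in the world. Camera axes: x right, y up, looking along -z (the intrinsics and any distortion apply to the point x, -y, -z); pixel columns grow to the right and rows downward; lengths in m; the calibration is good to about 2 mm. A picture is of the moment at which its call begins.
- arm.close_job(): hands the job in, once; it reports no verdict.
The state is a dict: "clock": time; "joints": joint angles; "joint_velocities": joint speeds; "joint_efforts": joint torques, N m; "tool_pos": TCP position; "ee_rot": TCP orientation; "ft_force": force on the tool from outside, world axes, zero at the start; "torque": the same for the moment, N m; "grip_width": finger opening in m.
Only numpy, scipy, OpenCV 4.12 (cv2) and the standard library are available. Lean on these libraries where they do the work, as an engineer would, in place of code of your own. Each camera call takes 0.05 s, during which the arm holds its last target. There are 200 camera calls.

### The job

Set up the examination lamp over the dish: swing the U-shaped handle of its prop leg up and right over to the back, past the point where it wants to fall back, until the leg locks against its stops and the lamp stands tilted on it. Then, with the lamp standing on its leg, turn the filter selector knob on its top anticlockwise all the way to its end stop and from there clockwise exactly four clicks. Leave the leg locked, let go of everything, and do not disturb the dish, the bottles or the jar.

Things in the scene. Friction and masses are not known exactly. Their poses are not given: they have to be found in the camera images.
- lamp_base: grey base plate, 270 x 164 x 12 mm, fixed on a white board 4 mm thick; origin: centre of its underside; x runs from the lenses (front, -x) to the leg pivot (back), y across, z up. On it lies the lamp head (grey case 177 x 140 x 47 mm, three lenses in front, fins behind), hinged at its front lower edge along y at x = -115, z = 32 mm; its top is at z = 79 mm at the start.
- leg_pivot (a point): on the base: midpoint of the prop leg's pivot axis, at x = 48, y = 0, z = 22 mm of lamp_base; same axes as lamp_base. The axis of the pivot is the y axis.
- leg_bar (a point): middle of the round rubber cross bar of the prop leg's U handle: 14 mm thick, 146 mm long along y of lamp_base, flat side arms at y = +-81 mm; it moves on a circle of 165 mm about the pivot axis. Start: 110 mm in front of the pivot, z = 145 mm of lamp_base, just above the knob: take it 40 to 55 mm off its middle. Locked: 102 mm behind the pivot, z = 152 mm.
- prop_leg (a joint): angle of the prop leg, rad: 0 = folded (start), grows as the handle swings up and to the back, 1.396 = locked on its stops. Its roller lifts the lamp head's rear: about 8 N at the bar at first, then less; beyond about 1.1 the lamp's weight pulls it on to the stops. Let go before that, it swings back to 0.
- lamp_head (a joint): tilt of the lamp head about its front hinge, rad: 0 = lying on its base, at most 0.575 while the leg passes over-centre, 0.53 (30 degrees) when it stands on the locked leg. Its top and the knob's axis then lean by that angle towards the front (-x of lamp_base).
- selector_grip (a point): point on the turning axis of the black filter selector knob on the lamp head's top, inside its grip bar; z = axis, outward; x = along the bar, y = across it (turns with the knob). Bar 15 mm thick, from x = -30 mm (round pointer end, pale line) to +27 mm, reaching 6 mm above this point and 20 mm below it to a round skirt of 58 mm diameter; lamp top 30 mm below it.
- selector (a joint): angle of the knob, rad: 0 = anticlockwise end stop (pointer to the lenses, at the long raised mark), grows clockwise seen from outside. 8 click positions 0.5236 rad (30 degrees) apart, 0 to 3.665, a raised pip at each; a spring ball pulls it into the nearest; 0.17 N m takes it over a click. Starts one to three clicks from the stop.
- exhibit_dish: low clear dish, 62 mm diameter, 14 mm high, loose on the board in front of the lenses; origin: centre of its underside
- wash_bottle: squeeze bottle with a bent spout, 66 mm diameter, 216 mm high in all (solid to 180 mm), loose, beside the lamp on one side or the other; origin: on its underside, its round body's axis is 12 mm from the origin towards its own -y
- sample_jar: white sample jar with screw lid, 58 mm diameter, 62 mm high, loose, beside the lamp on the side where the wash bottle is not; origin: centre of its underside
- amber_bottle: amber bottle with a pale ribbed cap, 60 mm diameter, 135 mm high, loose, near the lamp's front corner on its +y side; origin: centre of its underside

How it is judged:
On the way, in this order (a step that is already met when the one before it is completed fails the run):
1. the prop leg is swung over-centre on to its stops and the lamp stands on it (value of joint prop_leg above 1.3 rad and value of joint lamp_head above 0.44 rad), for 0.2 s.
2. the selector is turned back to its anticlockwise end stop, the lamp still on its leg (value of joint selector below 0.12 rad and value of joint prop_leg above 1.3 rad), for 0.1 s.
3. the selector is four clicks clockwise from the end stop (value of joint selector between 1.97 and 2.22 rad and value of joint prop_leg above 1.3 rad), for 0.2 s.
At the end, for the whole second after the job is handed in: Prop leg locked on its stops (above 1.3 rad), lamp head at rest on it (tilt above 0.44 rad); selector at rest in the fourth click from the anticlockwise stop (2.094 rad, within 0.124); dish within 20 mm, jar and bottles within 30 mm of where they stood (all of step 3 and value of joint lamp_head above 0.44 rad and velocity of joint selector between -0.1 and 0.1 rad/s and velocity of joint lamp_head between -0.1 and 0.1 rad/s and distance of exhibit_dish from where it was at the start of the episode below 0.02 m and distance of each of sample_jar, wash_bottle, amber_bottle from where it was at the start of the episode below 0.03 m); the robot touches nothing.
It fails at once if the dish is pushed away from under the lamp (distance of exhibit_dish from where it was at the start of the episode above 0.02 m).
It fails at once if a bottle or the jar is pushed away or knocked over (distance of any of sample_jar, wash_bottle, amber_bottle from where it was at the start of the episode above 0.03 m or angle between any of sample_jar, wash_bottle, amber_bottle's own z axis and vertical above 0.4 rad).
It also fails if it takes over 72 s, if anything falls off the work surface, if the arm or the gripper's body presses on something with over 40 N, if the wrist force passes 120 N, or if a joint passes its speed limit or range.

## Working session

There is one attempt and no reset: what is moved stays moved. The work goes in short steps, Python scripts to look and compute and a tool call to move; the robot and the scene stay as the last step left them, time stands still between calls to the robot, and variables do not carry over. Pictures are saved under pics/ and viewed, about 8 in all and at most 12, crops included, and the job is handed in when it is done.

Besides the shell and the picture viewer there is one more tool, called after "Request:" as name(argument=value, ...), one argument or row to a line, values as JSON. jog_arm: Moves the arm, as the interface text tells. Its arguments: {"type":"object","properties":{"offset":{"type":"array"},"turn":{"type":"array"},"claw":{"type":"number"},"grip_force":{"type":"number"}},"required":["offset","turn"]}

```bash
mkdir -p pics; cat > h.py <<'E'
import numpy as np, cv2
from plant import arm
from scipy.spatial.transform import Rotation as R
def rot(q): return R.from_quat([q[1],q[2],q[3],q[0]])
def cloud(c):
    z=c["z_map"]; K=c["mtx"]; v,u=np.mgrid[0:480,0:640]
    p=np.stack([(u-K[0,2])/K[0,0]*z,-(v-K[1,2])/K[1,1]*z,-z],-1)
    w=rot(c["attitude"]).apply(p.reshape(-1,3)).reshape(480,640,3)+c["xyz"]
    w[z==0]=np.nan; return w
def proj(c,P):
    p=rot(c["attitude"]).inv().apply(np.atleast_2d(P)-c["xyz"]); K=c["mtx"]
    return np.stack([K[0,2]+K[0,0]*p[:,0]/-p[:,2],K[1,2]-K[1,1]*p[:,1]/-p[:,2]],-1)
E
python3 - <<'E'
from h import *
for n in("side","top"):
    c=arm.read_camera(n); cv2.imwrite(f"pics/{n}0.png",c["color"]); np.save(f"{n}0.npy",cloud(c)); print(n,c["xyz"],c["attitude"],c["mtx"].tolist(),[k for k in c])
print(arm.get_state())
E
```

```text
side [0.41048912 0.79521826 0.6578937 ] [-0.08440599 -0.04315996  0.43292032  0.8964334 ] [[594.0195034188388, 0.0, 310.64835781271694], [0.0, 594.0195034188388, 239.542929565844], [0.0, 0.0, 1.0]] ['color', 'z_map', 'mtx', 'xyz', 'attitude']
top [0.35374943 0.12943971 1.03115201] [-0.70022437 -0.06089772  0.07005242  0.70786296] [[558.0357361000638, 0.0, 318.5398987146897], [0.0, 558.0357361000638, 240.465847845933], [0.0, 0.0, 1.0]] ['color', 'z_map', 'mtx', 'xyz', 'attitude']
{'clock': 0.1, 'joints': array([ 1.13971985e+00,  2.91199107e-01, -1.54047602e-01,  1.12670925e+00,
       -1.68306129e-05,  1.43149189e+00]), 'joint_velocities': array([-0.00359601, -0.00211023,  0.00178256,  0.00073398,  0.00266373,
       -0.00114639]), 'joint_efforts': array([ 1.39904943e-03, -5.37978745e+01,  3.31919074e+01,  9.33837000e-03,
       -2.10257203e-04, -1.91415728e-05]), 'tool_pos': array([0.15085842, 0.5024592 , 0.24180385]), 'ee_rot': array([ 0.69948578,  0.10239635,  0.69970506, -0.10318656]), 'ft_force': array([ 0.20651153, -0.33376503,  0.28185968]), 'torque': array([ 0.008756  , -0.0190535 ,  0.01365076]), 'grip_width': 0.08539908465098144}
```

View pics/top0.png

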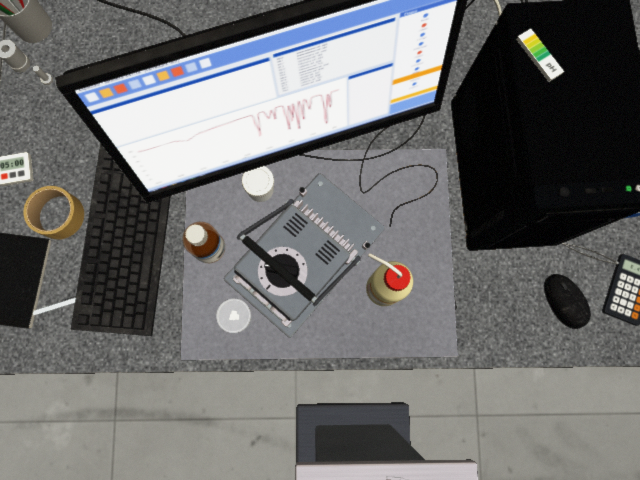

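View pics/side0.png

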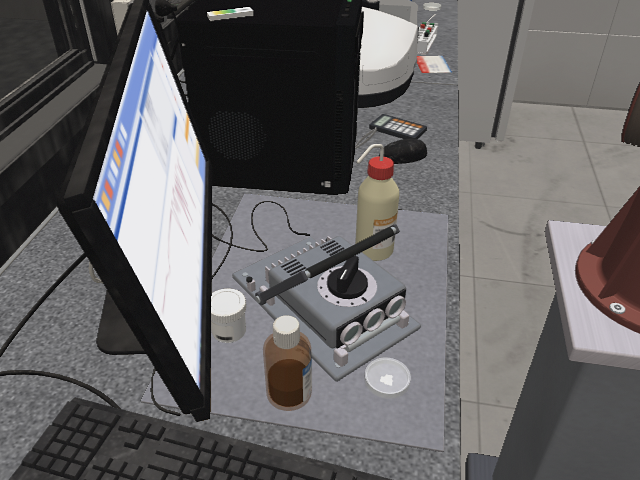

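The top view shows the lamp base diagonal, with lenses at lower left (235–290, 280–325) and its back at (320–380, 180–220). The bar runs from (245,238) to (313,300). The jar is at (258,182), amber bottle (203,240), wash bottle (390,285) and dish (233,316); the monitor overhangs at upper left. The side view agrees.

```bash
python3 - <<'E'
from h import *
W=np.load("top0.npy"); S=np.load("side0.npy")
def g(n,W,u,v): print(n,(u,v),np.round(np.nanmedian(W[v-1:v+2,u-1:u+2].reshape(-1,3),0),3))
for n,u,v in [("bar1",250,242),("bar2",310,296),("barm",262,252),("knobc",285,266),("jar",258,180),("ambercap",195,233),("wash cap",400,278),("dish",233,316),("mon BL",152,195),("mon TL",62,80),("mon BR",440,105),("mon mid low",300,155),("case top",300,230),("board",420,330),("base corner fr",288,332),("corner l",227,278),("corner r back",378,232),("corner lb",318,177),("pc",470,240),("pc edge",455,105),("table",170,340)]: g(n,W,u,v)
# bar
m=(W[...,2]>.12)&(W[...,2]<.16); v,u=np.mgrid[0:480,0:640]
m&=(u>235)&(u<322)&(v>228)&(v<308)
p=W[m]; print(len(p),p.min(0),p.max(0))
# case top plane
m=(W[...,2]>.075)&(W[...,2]<.092)&(u>230)&(u<385)&(v>170)&(v<335)
p=W[m]; print("case",len(p),p.mean(0)); r=cv2.minAreaRect(p[:,:2].astype(np.float32)*1000); print(r)
m=(W[...,2]>.010)&(W[...,2]<.022)&(u>215)&(u<395)&(v>165)&(v<345)
k=cv2.morphologyEx(m.astype(np.uint8),cv2.MORPH_OPEN,np.ones((2,2))); n,l,s,_=cv2.connectedComponentsWithStats(k)
i=[j for j in range(1,n) if s[j,4]>40]; print(s[i]); 
p=W[np.isin(l,i)]; print(cv2.minAreaRect(p[:,:2].astype(np.float32)*1000))
E
python3 - <<'E'
import cv2
a=cv2.imread('pics/top0.png')[165:345,170:420]; cv2.imwrite('pics/crop1.png',cv2.resize(a,None,fx=3.2,fy=3.2,interpolation=cv2.INTER_CUBIC))
E
```

```text
bar1 (250, 242) [0.516 0.226 0.156]
bar2 (310, 296) [0.429 0.132 0.156]
barm (262, 252) [0.5   0.207 0.155]
knobc (285, 266) [0.482 0.172 0.121]
jar (258, 180) [0.646 0.223 0.067]
ambercap (195, 233) [0.535 0.317 0.141]
wash cap (400, 278) [ 0.453 -0.006  0.185]
dish (233, 316) [0.407 0.271 0.015]
mon BL (152, 195) [0.613 0.403 0.093]
mon TL (62, 80) [0.678 0.434 0.389]
mon BR (440, 105) [ 0.778 -0.107  0.087]
mon mid low (300, 155) [0.713 0.149 0.006]
case top (300, 230) [0.55  0.148 0.084]
board (420, 330) [ 0.379 -0.068  0.005]
base corner fr (288, 332) [0.378 0.172 0.016]
corner l (227, 278) [0.476 0.283 0.017]
corner r back (378, 232) [0.559 0.005 0.017]
corner lb (318, 177) [0.666 0.115 0.018]
pc (470, 240) [ 0.538 -0.16   0.039]
pc edge (455, 105) [ 0.794 -0.145  0.051]
table (170, 340) [0.366 0.386 0.002]
1029 [0.41574395 0.11400146 0.12003393] [0.54460628 0.24773228 0.15989367]
case 6235 [0.49724444 0.16117061 0.08332759]
((504.62200927734375, 169.1230926513672), (349.5025939941406, 174.44320678710938), 48.336997985839844)
[[ 295  174   91   83 2926]
 [ 318  265   32   33  131]
 [ 225  269   96   69  979]
 [ 217  300   35   34  944]]
((nan, nan), (0.0, 0.0), 0.0)
```

View pics/crop1.png

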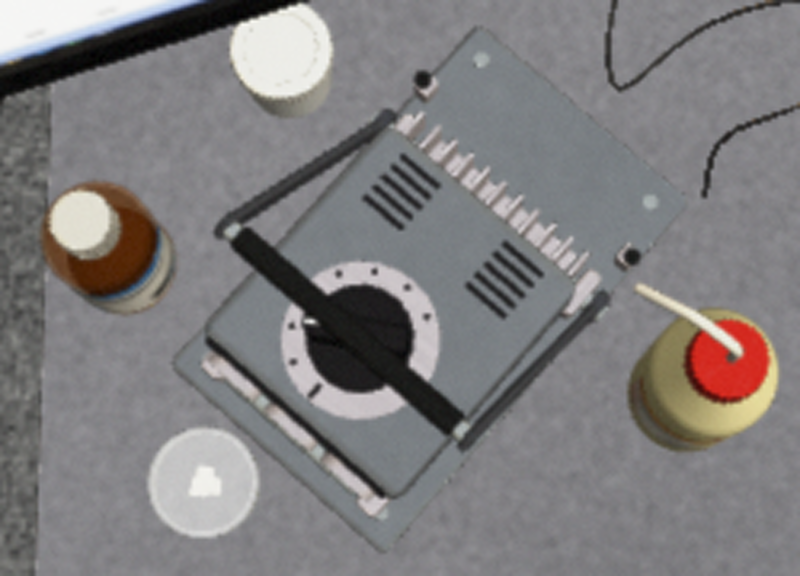

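Crop: base corners at (483,25), (690,203), (175,362), (388,552). The knob centre is about (360,338) with the pointer towards (305,322), about two clicks from the long mark at (315,390).

```bash
python3 - <<'E'
from h import *
c=arm.read_camera("top")
px=np.array([[483,25],[690,203],[175,362],[388,552]])/3.2+[170,165]
def onz(c,px,z):
    K=c["mtx"]; d=np.stack([(px[:,0]-K[0,2])/K[0,0],-(px[:,1]-K[1,2])/K[1,1],-np.ones(len(px))],-1)
    d=rot(c["attitude"]).apply(d); return c["xyz"]+d*((z-c["xyz"][2])/d[:,2])[:,None]
P=onz(c,px,.016)[:,:2]; print(P.round(4))
M=np.array([[135,82],[135,-82],[-135,82],[-135,-82]])/1000
Mc=M-M.mean(0);Pc=P-P.mean(0)
H=np.arctan2((Mc[:,0]*Pc[:,1]-Mc[:,1]*Pc[:,0]).sum(),(Mc*Pc).sum()); o=P.mean(0)
print("yaw",H,"origin",o); Rz=np.array([[np.cos(H),-np.sin(H)],[np.sin(H),np.cos(H)]])
print("res mm",((Mc@Rz.T+o-P)*1000).round(1))
W=np.load("top0.npy")
m=(W[...,2]>.148)&(W[...,2]<.16); v,u=np.mgrid[0:480,0:640]; m&=(u>235)&(u<322)&(v>228)&(v<308)
L=(W[m][:,:2]-o)@Rz; print("bar top lamp",np.nanmedian(L,0),L.min(0),L.max(0),np.nanmedian(W[m][:,2]))
for n,q in dict(jar=(.646,.223),amber=(.535,.317),wash=(.453,-.006),dish=(.407,.271),knob=(.482,.172),monBL=(.613,.403),monBR=(.778,-.107)).items(): print(n,((np.array(q)-o)@Rz).round(3))
np.savez("lamp.npz",H=H,o=o)
s=arm.get_state(); A=rot(s["ee_rot"]).as_matrix(); print("tool axes cols\n",A.round(3)); 
ty=A[:2,1]; print("tool y yaw",np.arctan2(ty[1],ty[0]))
g=np.array([-.062,.045])@Rz.T+o; print("bar grasp",g,"lamp x dir",Rz[:,0])
d=np.array([*g,.149+.10])-s["tool_pos"]; print("delta in tool",(A.T@d).round(4))
E
```

```text
[[ 0.6745  0.109 ]
 [ 0.5657 -0.01  ]
 [ 0.4759  0.2871]
 [ 0.3678  0.1661]]
yaw -0.7307259446719698 origin [0.52096367 0.13804458]
res mm [[ 1.7  0. ]
 [ 1.1 -3.1]
 [-0.8  2.1]
 [-2.1  1. ]]
bar top lamp [-0.06380352  0.00082301] [-0.07105059 -0.08145906] [-0.05295446  0.08638132] 0.15508493926381228
jar [0.036 0.147]
amber [-0.109  0.143]
wash [ 0.046 -0.153]
dish [-0.174  0.023]
knob [-0.052 -0.001]
monBL [-0.108  0.259]
monBR [ 0.355 -0.011]
tool axes cols
 [[-0.     0.288  0.958]
 [-0.001  0.958 -0.288]
 [-1.    -0.001 -0.   ]]
tool y yaw 1.2789930249773174
bar grasp [0.50482635 0.21293508] lamp x dir [ 0.7446901  -0.66741041]
delta in tool [-0.007  -0.1755  0.4223]
```

Request:
jog_arm(
  offset=[
    [0,-0.0175,0.0422],
    [0,-0.0175,0.0422],
    [0,-0.0175,0.0422],
    [0,-0.0175,0.0422],
    [0,-0.0175,0.0422],
  ],
  turn=[0,0,0,0,0],
  claw=50,
  grip_force=40,
)

```text
clock: 0.65
tool_pos: [0.3292, 0.3568, 0.2405]
ee_rot: [0.699, 0.099, 0.701, -0.099]
ft_force: [0.1, 0.0, -0.1]
grip_width: 0.0425
```

Request:
jog_arm(
  offset=[
    [0,-0.0175,0.0422],
    [0,-0.0175,0.0422],
    [0,-0.0175,0.0422],
    [0,-0.0175,0.0422],
    [0,-0.0175,0.0422],
  ],
  turn=[0,0,0,0,0],
)

```text
clock: 1.15
tool_pos: [0.5135, 0.2066, 0.2398]
ee_rot: [0.699, 0.099, 0.701, -0.099]
ft_force: [0.2, 0.9, 0.2]
grip_width: 0.0429
```

Request:
jog_arm(
  offset=[
    [0,0,0],
    [0,0,0],
    [0,0,0],
    [0,0,0],
    [0,0,0],
  ],
  turn=[-0.12,-0.12,-0.12,-0.12,-0.12],
)

```text
clock: 1.65
tool_pos: [0.5183, 0.2003, 0.2373]
ee_rot: [0.696, -0.117, 0.699, 0.116]
ft_force: [-0.7, -0.8, -0.0]
grip_width: 0.0423
```

Request:
jog_arm(
  offset=[
    [0,0,0],
    [0,0,0],
    [0,0,0],
    [0,0,0],
    [0,0,0],
  ],
  turn=[-0.12,-0.12,-0.12,-0.12,-0.06],
)

```text
clock: 2.15
tool_pos: [0.5174, 0.1999, 0.2357]
ee_rot: [0.634, -0.306, 0.64, 0.306]
ft_force: [-0.6, 0.5, 1.4]
grip_width: 0.0425
```

```bash
cat >> h.py <<'E'
Z=np.load("lamp.npz"); H=float(Z["H"]); o=Z["o"]; Rz=np.array([[np.cos(H),-np.sin(H)],[np.sin(H),np.cos(H)]])
def st(target=None,yaw=None):
    "target: TCP in lamp coords xyz (z above base underside); yaw of tool y rel. lamp x"
    s=arm.get_state(); A=rot(s["ee_rot"]).as_matrix(); p=s["tool_pos"]
    print("t",s["clock"],"lampTCP",np.round([*((p[:2]-o)@Rz),p[2]-.004],4),"yawrel",round(np.arctan2(A[1,1],A[0,1])-H,3),"down",A[:,0].round(3),"w",round(s["grip_width"],4),"F",s["ft_force"].round(1),"j",s["joints"].round(2))
    if target is not None:
        T=np.array([*(np.array(target[:2])@Rz.T+o),target[2]+.004]); print("tool delta",(A.T@(T-p)).round(4))
E
python3 -c "
from h import *
st([-.062,.047,.137])"
```

```text
t 2.15 lampTCP [-0.0439  0.0437  0.2317] yawrel 3.197 down [-0.008 -0.003 -1.   ] w 0.0425 F [-0.6  0.5  1.4] j [ 0.24  0.36 -0.07  1.15 -0.   -0.66]
tool delta [0.0948 0.0174 0.005 ]
```

Request:
jog_arm(
  offset=[
    [0,0.0174,0.004],
    [0.01,0,0],
    [0.02,0,0],
    [0.02,0,0],
    [0,0,0],
  ],
  turn=[0.055,0,0,0,0],
)

```text
clock: 2.65
tool_pos: [0.5057, 0.2133, 0.1824]
ee_rot: [0.642, -0.289, 0.648, 0.29]
ft_force: [-0.8, -0.4, -0.2]
grip_width: 0.043
```

```bash
python3 -c "
from h import *
st([-.062,.047,.137])"
```

```text
t 2.65 lampTCP [-0.0616  0.0458  0.1784] yawrel 3.145 down [-0.009 -0.004 -1.   ] w 0.043 F [-0.8 -0.4 -0.2] j [ 0.27  0.38 -0.18  1.02 -0.   -0.58]
tool delta [0.0414 0.0003 0.0015]
```

Request:
jog_arm(
  offset=[
    [0.012,0,0],
    [0.014,0,0],
    [0.014,0,0],
    [0,0,0],
    [0,0,0],
  ],
  turn=[0,0,0,0,0],
)

```text
clock: 3.15
tool_pos: [0.5068, 0.2121, 0.143]
ee_rot: [0.642, -0.29, 0.648, 0.29]
ft_force: [0.1, -0.5, 0.2]
grip_width: 0.0428
```

Request:
jog_arm(
  offset=[
    [0,0,0],
    [0,0,0],
    [0,0,0],
    [0,0,0],
    [0,0,0],
  ],
  turn=[0,0,0,0,0],
  claw=20,
)

```text
clock: 3.65
tool_pos: [0.5078, 0.2125, 0.1457]
ee_rot: [0.643, -0.29, 0.647, 0.29]
ft_force: [-1.3, 0.9, -0.9]
grip_width: 0.017
```

```bash
python3 -c "
from h import *
st([-.062,.047,.137])
c=arm.read_camera('side'); cv2.imwrite('pics/s1.png',c['color'][150:390,200:520].repeat(2,0).repeat(2,1))"
```

```text
t 3.65 lampTCP [-0.0595  0.0467  0.1417] yawrel 3.148 down [-0.005 -0.003 -1.   ] w 0.017 F [-1.3  0.9 -0.9] j [ 0.26  0.41 -0.24  0.92 -0.   -0.58]
tool delta [0.0047 0.0025 0.0003]
```

View pics/s1.png

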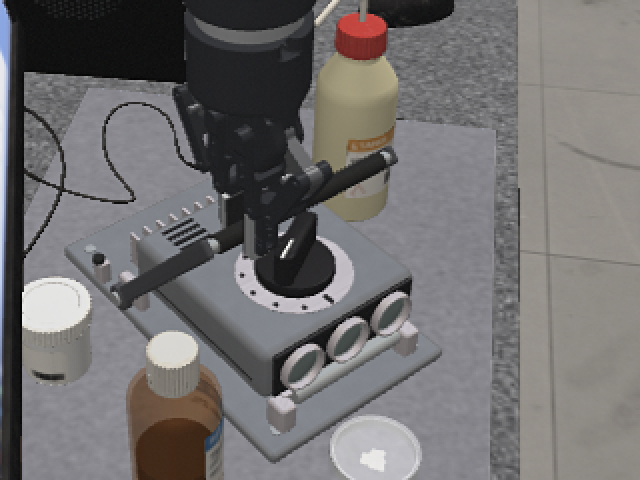

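The side view shows the fingers straddling the bar on its +y half, clear of the knob. Next I swing it along the arc, correcting after each call.

Request:
jog_arm(
  offset=[
    [-0.006,-0.0088,0],
    [-0.0067,-0.0093,0],
    [-0.0061,-0.0098,0],
    [-0.0054,-0.0102,0],
    [-0.0046,-0.0105,0],
  ],
  turn=[0,0,0,0,0],
)

```text
clock: 4.2
tool_pos: [0.5378, 0.1852, 0.1735]
ee_rot: [0.638, -0.286, 0.649, 0.299]
ft_force: [-8.2, 7.6, 5.0]
grip_width: 0.0167
```

```bash
cat >> h.py <<'E'
def arc():
    s=arm.get_state(); p=s["tool_pos"]; l=(p[:2]-o)@Rz; e=np.degrees(np.arccos((.048-l[0])/.165)); print("e",e.round(1),"theta",np.radians(e-48.2).round(3),"bar z-TCP z",(.022+.165*np.sin(np.radians(e))-(p[2]-.004)).round(4))
E
python3 -c "
from h import *
st();arc()"
```

```text
t 4.2 lampTCP [-0.0189  0.0464  0.1695] yawrel 3.154 down [-0.022  0.009 -1.   ] w 0.0167 F [-8.2  7.6  5. ] j [ 0.2   0.43 -0.13  1.03  0.01 -0.66]
e 66.1 theta 0.312 bar z-TCP z 0.0033
```

Request:
jog_arm(
  offset=[
    [-0.0035,-0.012,0],
    [-0.003,-0.012,0],
    [-0.002,-0.0125,0],
    [-0.001,-0.0125,0],
    [-0.0,-0.0125,0],
  ],
  turn=[0,0,0,0,0],
)

```text
clock: 4.7
tool_pos: [0.5822, 0.147, 0.1845]
ee_rot: [0.636, -0.284, 0.65, 0.304]
ft_force: [-2.8, 3.0, 2.7]
grip_width: 0.0173
```

```bash
python3 -c "
from h import *
st();arc()"
```

```text
t 4.7 lampTCP [0.0396 0.0476 0.1805] yawrel 3.159 down [-0.029  0.018 -0.999] w 0.0173 F [-2.8  3.   2.7] j [ 0.11  0.49 -0.01  1.1   0.02 -0.74]
e 87.1 theta 0.679 bar z-TCP z 0.0062
```

Request:
jog_arm(
  offset=[
    [0.0,-0.0125,0],
    [0.0005,-0.0125,0],
    [0.001,-0.0125,0],
    [0.002,-0.0122,0],
    [0.003,-0.012,0],
  ],
  turn=[0,0,0,0,0],
)

```text
clock: 5.2
tool_pos: [0.6328, 0.1026, 0.1757]
ee_rot: [0.637, -0.284, 0.65, 0.304]
ft_force: [-1.6, 0.8, 0.7]
grip_width: 0.017
```

```bash
python3 -c "
from h import *
st();arc()"
```

```text
t 5.2 lampTCP [0.1069 0.0483 0.1717] yawrel 3.159 down [-0.028  0.017 -0.999] w 0.017 F [-1.6  0.8  0.7] j [ 0.04  0.57  0.11  1.14  0.02 -0.82]
e 110.9 theta 1.095 bar z-TCP z 0.0044
```

Request:
jog_arm(
  offset=[
    [0.0045,-0.0115,0],
    [0.005,-0.011,0],
    [0.006,-0.0105,0],
    [0.0065,-0.009,0],
    [0.002,-0.002,0],
  ],
  turn=[0,0,0,0,0],
)

```text
clock: 5.7
tool_pos: [0.6662, 0.0733, 0.147]
ee_rot: [0.635, -0.281, 0.651, 0.306]
ft_force: [-15.0, 13.8, 13.9]
grip_width: 0.0168
```

```bash
python3 -c "
from h import *
st();arc()"
```

```text
t 5.7 lampTCP [0.1514 0.0487 0.143 ] yawrel 3.159 down [-0.034  0.023 -0.999] w 0.0168 F [-15.   13.8  13.9] j [-0.01  0.65  0.18  1.13  0.02 -0.87]
e 128.8 theta 1.407 bar z-TCP z 0.0076
```

Request:
jog_arm(
  offset=[
    [0,0.001,0],
    [0,0,0],
    [0,0,0],
    [-0.01,0,0],
    [-0.02,0,0],
  ],
  turn=[0,0,0,0,0],
  claw=45,
)

```text
clock: 6.2
tool_pos: [0.6654, 0.0726, 0.1738]
ee_rot: [0.633, -0.281, 0.653, 0.307]
ft_force: [0.9, 0.8, 0.4]
grip_width: 0.0387
```

Request:
jog_arm(
  offset=[
    [-0.03,0,0],
    [-0.03,0,0],
    [-0.03,0,0],
    [0,0.02,0],
    [0,0.03,0],
  ],
  turn=[0,0,0,0,0],
)

```text
clock: 6.7
tool_pos: [0.6349, 0.1005, 0.2757]
ee_rot: [0.637, -0.281, 0.65, 0.304]
ft_force: [-0.2, 1.0, -0.0]
grip_width: 0.0384
```

```bash
python3 - <<'E'
from h import *
st()
c=arm.read_camera('side'); np.save("side2.npy",cloud(c)); cv2.imwrite('pics/s2.png',c['color'][130:370,220:500].repeat(2,0).repeat(2,1))
E
```

```text
t 6.7 lampTCP [0.1099 0.0481 0.2717] yawrel 3.155 down [-0.03   0.021 -0.999] w 0.0384 F [-0.2  1.  -0. ] j [ 0.03  0.54  0.31  1.38  0.02 -0.82]
```

View pics/s2.png

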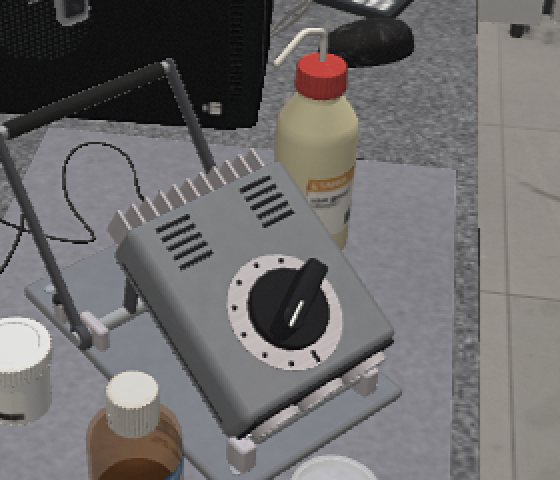

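Leg is locked back and the head stands tilted. The knob's pale line is at (295,313), pointing to the lower left of the long mark at (316,355). Next I rectify the head plane to measure knob centre and angle.

```bash
cat >> h.py <<'E'
def lamp2w(P): 
    P=np.asarray(P,float); q=P.copy(); q[...,:2]=P[...,:2]@Rz.T+o; q[...,2]=P[...,2]+.004; return q
def head2lamp(u,y,n,t=.53):
    return np.stack(np.broadcast_arrays(-.115+u*np.cos(t)-n*np.sin(t),y,.032+u*np.sin(t)+n*np.cos(t)),-1)
def rect(c,n,t=.53,s=.00025):
    U,Y=np.meshgrid(np.arange(0.0,.11,s),np.arange(.055,-.055,-s))  # right=+u (back), up=+y
    uv=proj(c,lamp2w(head2lamp(U,Y,n,t)).reshape(-1,3)).astype(np.float32).reshape(*U.shape,2)
    return cv2.remap(c["color"],uv[...,0],uv[...,1],cv2.INTER_CUBIC)
E
python3 - <<'E'
from h import *
c=arm.read_camera('side'); W=cloud(c)
L=np.empty_like(W); L[...,:2]=(W[...,:2]-o)@Rz; L[...,2]=W[...,2]-.004
m=(abs(L[...,1])<.065)&(L[...,0]>-.13)&(L[...,0]<.03)&(L[...,2]>.06)&(L[...,2]<.19)
p=L[m]; p=p[~np.isnan(p).any(1)]
for i in range(8):
    A=np.c_[p[:,:2],np.ones(len(p))]; k=np.linalg.lstsq(A,p[:,2],rcond=None)[0]; r=p[:,2]-A@k; p=p[abs(r)<max(.002,.02*.5**i)]
print("plane",k,"tilt",np.arctan(k[0]),"n of top",None,len(p))
t=np.arctan(k[0]); print("normal dist from hinge",((k[2]+k[0]*-.115)-.032)*np.cos(t))
a=np.hstack([rect(c,.047,t),rect(c,.083,t)]); cv2.imwrite("pics/r1.png",cv2.resize(a,None,fx=.9,fy=.9)); print(a.shape)
E
```

```text
plane [0.58375422 0.00508017 0.15392115] tilt 0.5283884202743112 n of top None 6016
normal dist from hinge 0.047317274303246844
(440, 880, 3)
```

View pics/r1.png

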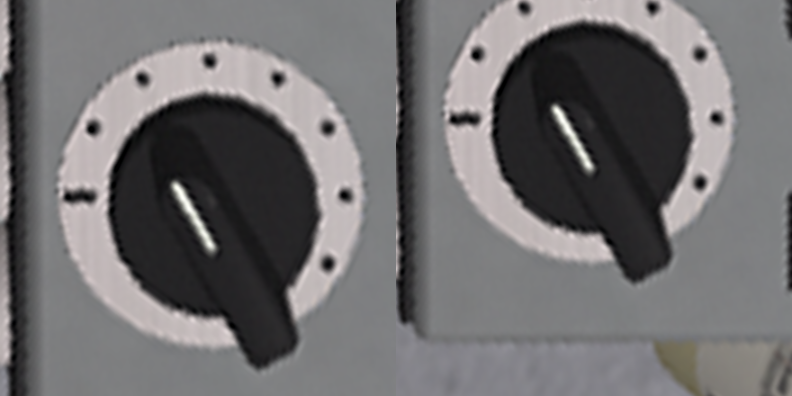

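Rectified view: dial centre is at (211,195), giving u = 58.6 mm and y ≈ 0. The long mark is at (80,195), and the pointer aims at the second pip (143,78), so s = 2 clicks. Now moving over the knob.

Request:
jog_arm(
  offset=[
    [0,0.043,-0.0095],
    [0,0.043,-0.0095],
    [0,0.043,-0.0095],
    [0,0.043,-0.0095],
    [0,0.04,-0.0095],
  ],
  turn=[0,0,0,0,0],
  claw=40,
)

```text
clock: 7.3
tool_pos: [0.4413, 0.2054, 0.2854]
ee_rot: [0.639, -0.282, 0.649, 0.303]
ft_force: [0.9, 0.6, 1.0]
grip_width: 0.0341
```

Request:
jog_arm(
  offset=[
    [0.015,0,0],
    [0.015,0,0],
    [0.015,0,0],
    [0.015,0,0],
    [0.015,0,0],
  ],
  turn=[-0.12,-0.12,-0.12,-0.12,-0.1],
)

```text
clock: 7.8
tool_pos: [0.4393, 0.2095, 0.2152]
ee_rot: [0.529, -0.461, 0.526, 0.48]
ft_force: [-0.3, -0.7, 0.1]
grip_width: 0.0341
```

```bash
python3 -c "
from h import *
st([-.1035,.0005,.136])"
```

```text
t 7.8 lampTCP [-0.1085 -0.0012  0.2112] yawrel 3.759 down [-0.014  0.023 -1.   ] w 0.0341 F [-0.3 -0.7  0.1] j [ 0.28  0.24 -0.3   1.04  0.03 -1.18]
tool delta [ 0.0751 -0.0063 -0.0031]
```

Request:
jog_arm(
  offset=[
    [0,-0.006,-0.003],
    [0.02,0,0],
    [0.02,0,0],
    [0.02,0,0],
    [0,0,0],
  ],
  turn=[0.02,0,0,0,0],
)

```text
clock: 8.3
tool_pos: [0.4497, 0.2057, 0.157]
ee_rot: [0.539, -0.453, 0.533, 0.469]
ft_force: [-1.1, 0.3, -0.5]
grip_width: 0.0343
```

```bash
python3 -c "
from h import *
st([-.1035,.0005,.136])"
```

```text
t 8.3 lampTCP [-0.0982  0.0028  0.153 ] yawrel 3.722 down [-0.008  0.023 -1.   ] w 0.0343 F [-1.1  0.3 -0.5] j [ 0.27  0.3  -0.38  0.89  0.02 -1.16]
tool delta [0.0171 0.0055 0.0006]
```

Request:
jog_arm(
  offset=[
    [0,0.004,0],
    [0,0,0],
    [0.008,0,0],
    [0.008,0,0],
    [0,0,0],
  ],
  turn=[0,0,0,0,0],
)

```text
clock: 8.8
tool_pos: [0.449, 0.2069, 0.1445]
ee_rot: [0.542, -0.452, 0.532, 0.467]
ft_force: [0.1, -0.1, 1.2]
grip_width: 0.0343
```

```bash
python3 -c "
from h import *
st([-.1035,.0005,.136])"
```

```text
t 8.8 lampTCP [-0.0996  0.0033  0.1405] yawrel 3.716 down [-0.002  0.025 -1.   ] w 0.0343 F [ 0.1 -0.1  1.2] j [ 0.27  0.31 -0.4   0.85  0.02 -1.15]
tool delta [ 0.0045  0.0048 -0.0003]
```

Request:
jog_arm(
  offset=[
    [0.001,0.003,0],
    [0.002,0.003,0],
    [0.003,0.001,0],
    [0.001,0,0],
    [0,0,0],
  ],
  turn=[0,0,0,0,0],
)

```text
clock: 9.3
tool_pos: [0.4411, 0.2084, 0.137]
ee_rot: [0.542, -0.452, 0.532, 0.467]
ft_force: [-0.6, -0.2, -0.0]
grip_width: 0.0346
```

```bash
python3 -c "
from h import *
st([-.1035,.0005,.136])"
```

```text
t 9.3 lampTCP [-0.1064 -0.0009  0.133 ] yawrel 3.716 down [-0.002  0.024 -1.   ] w 0.0346 F [-0.6 -0.2 -0. ] j [ 0.28  0.31 -0.43  0.83  0.02 -1.14]
tool delta [-0.0031 -0.0032 -0.0003]
```

Request:
jog_arm(
  offset=[
    [-0.001,-0.002,0],
    [0,0,0],
    [0,0,0],
    [0,0,0],
    [0,0,0],
  ],
  turn=[0,0,0,-0.08,-0.1],
  claw=29,
)

```text
clock: 9.8
tool_pos: [0.4441, 0.208, 0.1384]
ee_rot: [0.499, -0.5, 0.487, 0.513]
ft_force: [0.8, 0.2, 0.4]
grip_width: 0.0246
```

Request:
jog_arm(
  offset=[
    [0,0,0],
    [0,0,0],
    [0,0,0],
    [0,0,0],
    [0,0,0],
  ],
  turn=[-0.1,-0.1,-0.1,-0.1,-0.1],
)

```text
clock: 10.3
tool_pos: [0.444, 0.2092, 0.1392]
ee_rot: [0.354, -0.611, 0.338, 0.622]
ft_force: [-0.5, -0.3, 0.1]
grip_width: 0.0251
```

```bash
python3 -c "
from h import *
st([-.1035,.0005,.134]); print(arm.get_state()['torque'])"
```

```text
t 10.3 lampTCP [-0.1049  0.0016  0.1352] yawrel -1.863 down [-0.002  0.028 -1.   ] w 0.0251 F [-0.5 -0.3  0.1] j [ 0.27  0.31 -0.42  0.84  0.03 -1.85]
tool delta [ 0.0012  0.0007 -0.0017]
[-0.01604122 -0.00473016 -0.01104576]
```

Request:
jog_arm(
  offset=[
    [0,0,0],
    [0,0,0],
    [0,0,0],
    [0,0,0],
    [0,0,0],
  ],
  turn=[-0.1,-0.1,-0.1,-0.1,-0.05],
)

```text
clock: 10.8
tool_pos: [0.443, 0.21, 0.1397]
ee_rot: [0.203, -0.676, 0.183, 0.684]
ft_force: [1.4, -0.4, -0.1]
grip_width: 0.0249
```

```bash
python3 - <<'E'
from h import *
st([-.1035,.0005,.134]); print(arm.get_state()['torque'])
c=arm.read_camera('side'); a=np.hstack([rect(c,.047,.528),rect(c,.083,.528)]); a=cv2.resize(a,None,fx=.9,fy=.9)
b=c['color'][160:340,300:460]; b=cv2.resize(b,None,fx=1.1*2,fy=2.2); cv2.imwrite("pics/r2.png",a[:,:]); 
E
```

```text
t 10.8 lampTCP [-0.106   0.0015  0.1357] yawrel -1.392 down [-0.003  0.03  -1.   ] w 0.0249 F [ 1.4 -0.4 -0.1] j [ 0.27  0.31 -0.42  0.84  0.03 -2.32]
tool delta [ 0.0016  0.0015 -0.0023]
[0.01469779 0.00315985 0.02306894]
```

View pics/r2.png

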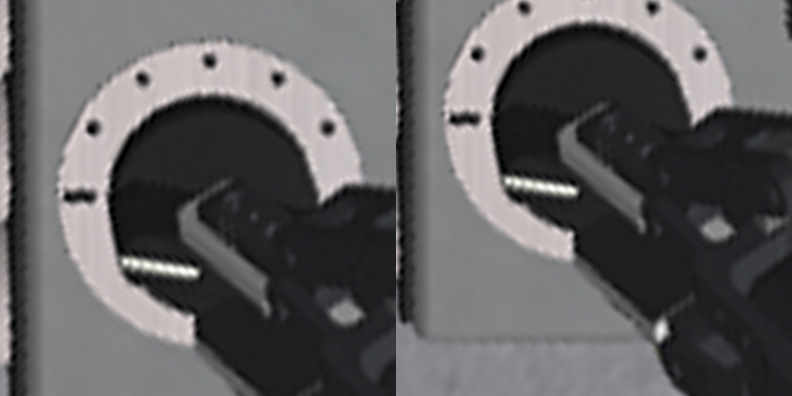

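The pointer line runs (507,183)–(577,191), so s is about 6°, nearly at the stop. I'll turn further.

Request:
jog_arm(
  offset=[
    [0.001,0,-0.001],
    [0,0,0],
    [0,0,0],
    [0,0,0],
    [0,0,0],
  ],
  turn=[-0.1,-0.1,-0.08,0,0],
)

```text
clock: 11.35
tool_pos: [0.4433, 0.2093, 0.1387]
ee_rot: [0.105, -0.698, 0.084, 0.704]
ft_force: [-0.3, -0.4, 0.6]
grip_width: 0.0246
```

```bash
cat >> h.py <<'E'
def ptr(name="side",n=.083):
    "angle of the bright pale line on the knob in the rectified picture"
    c=arm.read_camera(name); a=rect(c,n,.528); g=cv2.cvtColor(a,cv2.COLOR_BGR2GRAY)
    U,Y=np.meshgrid(np.arange(0.0,.11,.00025),np.arange(.055,-.055,-.00025)); r=np.hypot(U[:g.shape[0],:g.shape[1]]-.0586,Y[:g.shape[0],:g.shape[1]])
    m=((g>185)&(r<.0285)).astype(np.uint8); k,l,s,ce=cv2.connectedComponentsWithStats(m)
    for i in range(1,k):
        if s[i,4]<60: continue
        v,u=np.nonzero(l==i); w,V=np.linalg.eigh(np.cov(u,-v)); d=V[:,1]; cx=.00025*u.mean()-.0586; cy=.055-.00025*v.mean()
        if d@[cx,cy]<0: d=-d
        print("blob",s[i,4],"centre mm",round(cx*1e3,1),round(cy*1e3,1),"elong",round((w[1]/w[0])**.5,1),"s by dir deg",np.degrees(np.arctan2(d[1],-d[0])).round(1),"s by centre",np.degrees(np.arctan2(cy,-cx)).round(1))
    return a
E
python3 - <<'E'
from h import *
st([-.1035,.0005,.134]); print(arm.get_state()['torque'].round(3)); ptr()
E
```

```text
t 11.35 lampTCP [-0.1054  0.0012  0.1347] yawrel -1.108 down [-0.005  0.03  -1.   ] w 0.0246 F [-0.3 -0.4  0.6] j [ 0.27  0.31 -0.42  0.84  0.03 -2.6 ]
tool delta [ 0.0006  0.0015 -0.0014]
[ 0.02   0.053 -0.097]
blob 472 centre mm -20.0 0.5 elong 9.4 s by dir deg -0.6 s by centre 1.3
blob 2117 centre mm -16.5 -11.4 elong 3.5 s by dir deg 19.0 s by centre -34.7
```

Knob at the stop (about 0°, torque −0.1 N m against it). Now clockwise.

Request:
jog_arm(
  offset=[
    [0.001,0.001,-0.001],
    [0,0,0],
    [0,0,0],
    [0,0,0],
    [0,0,0],
  ],
  turn=[0.12,0.12,0.12,0.12,0.12],
)

```text
clock: 11.9
tool_pos: [0.4446, 0.2083, 0.1376]
ee_rot: [0.317, -0.631, 0.298, 0.642]
ft_force: [0.4, 0.4, 0.7]
grip_width: 0.0249
```

Request:
jog_arm(
  offset=[
    [0,0,0],
    [0,0,0],
    [0,0,0],
    [0,0,0],
    [0,0,0],
  ],
  turn=[0.12,0.12,0.12,0.12,0],
)

```text
clock: 12.4
tool_pos: [0.4452, 0.2101, 0.1379]
ee_rot: [0.467, -0.53, 0.45, 0.547]
ft_force: [-0.0, 0.2, -0.2]
grip_width: 0.0248
```

```bash
python3 - <<'E'
from h import *
st([-.1035,.0005,.134]); print(arm.get_state()['torque'].round(3)); ptr()
E
```

```text
t 12.4 lampTCP [-0.1045  0.0031  0.1339] yawrel -2.251 down [-0.003  0.034 -0.999] w 0.0248 F [-0.   0.2 -0.2] j [ 0.27  0.31 -0.42  0.83  0.03 -1.46]
tool delta [-0.0001  0.0014 -0.0024]
[-0.022  0.016  0.027]
blob 466 centre mm -17.6 7.4 elong 11.2 s by dir deg 21.3 s by centre 22.8
blob 1537 centre mm -23.3 -7.4 elong 2.7 s by dir deg 53.5 s by centre -17.7
blob 692 centre mm 6.7 -12.0 elong 2.3 s by dir deg -173.8 s by centre -119.0
blob 107 centre mm 6.2 -26.1 elong 2.4 s by dir deg -50.5 s by centre -103.4
```

Request:
jog_arm(
  offset=[
    [0,0.001,-0.001],
    [0,0,0],
    [0,0,0],
    [0,0,0],
    [0,0,0],
  ],
  turn=[0.12,0.12,0.12,0.12,0.12],
)

```text
clock: 12.95
tool_pos: [0.4467, 0.212, 0.1386]
ee_rot: [0.605, -0.367, 0.589, 0.391]
ft_force: [0.2, 0.3, 0.6]
grip_width: 0.0247
```

```bash
python3 - <<'E'
from h import *
st([-.1035,.0005,.134]); print(arm.get_state()['torque'].round(3)); ptr()
E
```

```text
t 12.95 lampTCP [-0.1047  0.0055  0.1346] yawrel 3.433 down [ 0.002  0.041 -0.999] w 0.0247 F [0.2 0.3 0.6] j [ 0.27  0.31 -0.42  0.83  0.04 -0.86]
tool delta [ 0.0005  0.0003 -0.0051]
[-0.056  0.017  0.03 ]
blob 489 centre mm -9.7 16.7 elong 11.1 s by dir deg 59.1 s by centre 59.8
blob 1433 centre mm -23.6 -7.2 elong 2.6 s by dir deg 56.5 s by centre -16.9
blob 466 centre mm 18.6 -5.5 elong 1.2 s by dir deg -116.5 s by centre -163.4
```

Request:
jog_arm(
  offset=[
    [0,0,-0.002],
    [0,0,-0.002],
    [0,0,-0.001],
    [0,0,-0.001],
    [0,0,0],
  ],
  turn=[0.12,0.12,0.12,0.12,0.12],
)

```text
clock: 13.5
tool_pos: [0.4472, 0.2106, 0.1404]
ee_rot: [0.69, -0.169, 0.674, 0.201]
ft_force: [-1.0, 0.4, 0.9]
grip_width: 0.0245
```

```bash
python3 - <<'E'
from h import *
st([-.1035,.0005,.134]); print(arm.get_state()['torque'].round(3)); a=ptr()
E
```

```text
t 13.5 lampTCP [-0.1033  0.0048  0.1364] yawrel 2.832 down [ 0.009  0.049 -0.999] w 0.0245 F [-1.   0.4  0.9] j [ 0.26  0.3  -0.43  0.82  0.05 -0.27]
tool delta [ 0.0022 -0.0012 -0.0042]
[-0.124  0.378  0.161]
blob 371 centre mm -0.3 20.9 elong 9.2 s by dir deg 88.4 s by centre 89.3
blob 2278 centre mm -20.2 -9.0 elong 3.0 s by dir deg 36.4 s by centre -24.1
```

Request:
jog_arm(
  offset=[
    [0.001,0,-0.002],
    [0.001,0,-0.001],
    [0,0,0],
    [0,0,0],
    [0,0,0],
  ],
  turn=[0.11,0.11,0.1,0,0],
)

```text
clock: 14.05
tool_pos: [0.4467, 0.2095, 0.1397]
ee_rot: [0.709, -0.062, 0.696, 0.096]
ft_force: [0.3, 0.3, 0.0]
grip_width: 0.025
```

```bash
python3 - <<'E'
from h import *
st([-.1035,.0005,.134]); print(arm.get_state()['torque'].round(3)); a=ptr()
E
```

```text
t 14.05 lampTCP [-0.103   0.0037  0.1357] yawrel 2.525 down [ 0.014  0.05  -0.999] w 0.025 F [0.3 0.3 0. ] j [ 0.26  0.29 -0.44  0.81  0.04  0.04]
tool delta [ 0.0015 -0.0015 -0.0029]
[-0.047  0.036  0.003]
blob 315 centre mm 10.4 19.1 elong 9.4 s by dir deg 118.4 s by centre 118.5
blob 376 centre mm 24.8 9.4 elong 1.4 s by dir deg 93.9 s by centre 159.2
blob 1054 centre mm -25.0 -6.2 elong 3.0 s by dir deg 67.6 s by centre -14.0
```

Fourth click reached (about 118–119° measured, torque near zero). I withdraw straight up.

Request:
jog_arm(
  offset=[
    [0,0,0],
    [0,0,0],
    [-0.008,0,0],
    [-0.012,0,0],
    [-0.02,0,0],
  ],
  turn=[0,0,0,0,0],
)

```text
clock: 14.6
tool_pos: [0.4444, 0.2069, 0.1793]
ee_rot: [0.707, -0.065, 0.697, 0.098]
ft_force: [-0.4, 0.6, 0.4]
grip_width: 0.0246
```

Request:
jog_arm(
  offset=[
    [-0.03,0,0],
    [-0.03,0,0],
    [-0.03,0,0],
    [-0.02,0,0],
    [0,0,0],
  ],
  turn=[0,0,0,0,0],
)

```text
clock: 15.1
tool_pos: [0.4435, 0.2013, 0.2985]
ee_rot: [0.709, -0.066, 0.695, 0.1]
ft_force: [-0.2, -0.2, -0.6]
grip_width: 0.025
```

```bash
python3 - <<'E'
from h import *
st(); a=ptr(); c=arm.read_camera('side')
b=c['color'][100:420,190:510]; a=cv2.resize(rect(c,.047,.528),(320,320)); cv2.imwrite('pics/fin.png',cv2.resize(np.hstack([b,a]),None,fx=1.2,fy=1.2))
E
```

```text
t 15.1 lampTCP [-0.0999 -0.0046  0.2945] yawrel 2.537 down [ 0.013  0.05  -0.999] w 0.025 F [-0.2 -0.2 -0.6] j [ 0.25  0.17 -0.17  1.21  0.04  0.01]
blob 453 centre mm 9.0 16.6 elong 12.2 s by dir deg 119.4 s by centre 118.3
blob 3533 centre mm 15.1 -5.2 elong 3.8 s by dir deg 138.3 s by centre -160.9
blob 1034 centre mm -25.0 -6.2 elong 3.0 s by dir deg 67.4 s by centre -14.0
```

View pics/fin.png

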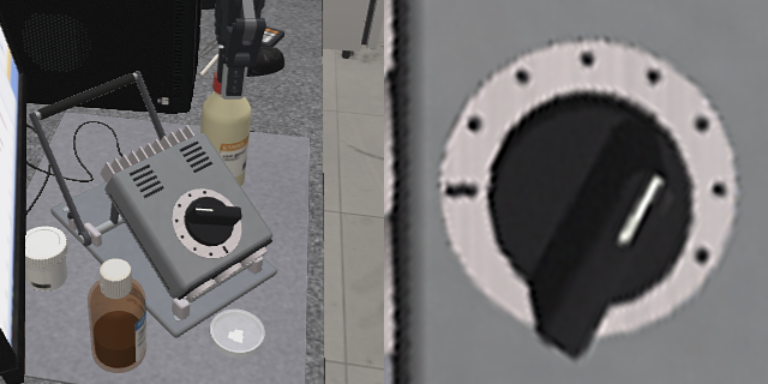

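The leg is locked, the lamp stands, and the pointer aims at the fourth pip, (653,76) in the dial view. The dish, jar and bottles are upright in place, and the gripper is clear.

```bash
python3 -c "
from plant import arm
print(arm.close_job())"
```

```text
the job is handed in; nothing more can be done
None
```

The lamp now stands tilted on its locked leg with the filter selector at the fourth click, and I handed the job in at about 15 s of the 72 s allowed. No verdict was reported.

- **Leg:** I held the bar loosely about 47 mm off its middle and swung it to the back. The arc position reached 1.41 rad, with about 25 N of resistance against the stops. The head's top plane then measured a tilt of 0.528 rad.
- **Selector:** It started two clicks from the stop. I turned it anticlockwise to the end stop, where it read about 0° with 0.1 N m against the stop. I then turned it clockwise four clicks.
- **Last checks:** The selector read 118–119° against the nominal 120°, well within tolerance, and the pointer was on the fourth pip. The gripper was about 150 mm above the knob with no contact force. By eye, the dish, jar and both bottles were upright and where they had stood; I did not measure their positions again at the end.
- **Check that disagreed:** The first check at the stop read about 6.5°, close to the 6.9° limit. I turned further until it read about 0° before going clockwise.

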